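# Draw the guarded bolt and open the chest's hatch

### The job

Unlock and open the small wooden chest on the bench: press its long spring catch bar down with one fingertip and keep it down while the other fingertip pushes the bolt's upright thumb tab all the way back to its stop. Then lift the fingers off so that the catch springs up again and locks the bolt open, and push the hatch fully open by its raised rail. Do it all by pushing, pick nothing up, and leave the loose things round the chest where they are.

Things in the scene. Friction and masses are not known exactly. Their poses are not given: they have to be found in the camera images.
- chest: Fixed wooden chest 196 (x) x 275 (y) x 60 mm. Origin at bench level, midway front to back, 135 mm from the right end. Own axes: +x front (robot side) to back, +y left, z up; mm below are in this frame, chest locked. On top: hatch at right; at left, both along y, the catch bar (centre line x -30) and behind it the bolt (x +20). Bezel round the bar: z 83, bolt straps: z 80.
- catch_top (a point): Centre of the flat top of the catch bar, at (-30, 65, 99) mm while up; it sinks with the bar. The top is 26 mm wide (x) and 90 mm long (y 20 to 110). A fingertip may press anywhere on it and slide along it.
- catch (a joint): Catch bar, m pressed: 0 = up (sprung), 0.014 = fully down; 4 N to start, 9 N fully down; springs up when let go. Up, its tooth blocks the bolt. The bolt is free beyond 0.006: keep it at 0.008 to 0.014 while the bolt moves. It can come up only with the bolt home or drawn beyond 0.037, and then locks it there.
- tab_face (a point): Middle of the flat right-hand face (towards the hatch) of the bolt's thumb tab, at (20, 50, 97) mm with the bolt home; moves with it. The tab is an upright steel plate, x 4 to 36, top at z 112 (27 mm above the pressed bar); its back slopes. To its right is room for a fingertip above z 84, over the bolt and its straps. Push the tab to the chest's +y.
- bolt (a joint): Bolt, m drawn to the chest's +y: 0 = home (tip through the staple on the hatch), 0.042 = fully drawn, a firm stop. Friction about 2.5 N; stays where it is left.
- rail_face (a point): Middle of the upright front face of the hatch's push rail, at (-78, -68, 80) mm with the hatch shut; moves with it. The rail runs 74 mm along y, top at z 92, foot at z 67; its back slopes. In front of it is bare wood at z 60, 20 mm deep, then the chest's front edge. Push it to the chest's +x.
- hatch (a joint): Hatch, m slid to the chest's +x: 0 = shut, 0.060 = fully open, a firm stop. Friction about 2.5 N, stays where it is left; blocked (2 mm of play) until the bolt is drawn.
- tin: Loose round green tin, 80 mm across, 27 mm high, near the chest's right end; origin under its centre. A bystander.
- cork: Loose cork block 85 x 55 x 30 mm near the chest's left end; origin under its centre. A bystander.
- spool: Loose thread spool, 40 mm across, 50 mm high, behind the chest; origin under its centre. A bystander.

How it is judged:
By the outcome, as a careful person would: the job done as asked, in the order asked, and still so for the second after the job is handed in, with the robot touching nothing.
It also fails if it takes over 51 s, if anything falls off the work surface, if the arm or the gripper's body presses on something with over 40 N, if the wrist force passes 120 N, or if a joint passes its speed limit or range.

### The arm

A 6-joint arm with a two-finger parallel gripper is mounted at the origin on a cart in front of the work surface, level with it; the furniture and walls round the work are solid. World frame = base frame: x ahead of the robot, y to its left, z up, the work surface at z = 0. Lengths are in m, angles in rad, forces in N, time in s.
With the tool pointing down it reaches from about 0.35 to 0.875 m from the base axis. Payload 4.2 kg.
Tool frame: the origin (TCP) lies between the finger pads; the fingertips stand 25 mm ahead of it and the grasp point (between the pads) lies 6 mm ahead of it (arm.finger_overhang is the distance from the TCP to the fingertips, in m); z points along the fingers, y is the line along which they close (so a half turn about z gives the same grasp; the last joint's range is limited). The gripper opens to 87 mm and grips with 3 to 60 N. Pads are 19 mm wide; open, the fingers measure 117 mm over their backs; the gripper's body (75 mm by 190 mm) begins 51 mm behind the grasp point.
Start: joints at [1.474, 0.385, 0.008, 0, -1.194, -0.259], TCP at [0.218, 0.586, 0.226] pointing down, gripper open.
Joint ranges: [-3.14, 3.14], [-1.21, 2.06], [-1.07, 1.41], [-3.16, 2.05], [-2.99, -0.16], [-3.1, 3.1]. Speed limits (rad/s): [2.79, 2.79, 3.14, 3.14, 3.14, 3.14].

### API

Orientations are given as a rotation vector (axis times angle).
In Python, from rig import arm gives the robot as it stands. The module is installed in compiled form; this text tells all that it offers.
- The arm moves only by the tool apply_moves, never from a script. Its argument "rows" is a list of rows, each a list of 7 numbers: the turn, a rotation vector about the tool's x, y, z in rad, then the shift along the tool's x, y, z in units of 30 mm (1.0 is 30 mm), then the closure, from 0 (fully open) to 1 (shut). A call has 1 to 12 rows; each row shifts and turns the commanded pose from where the row before left it, along the tool's axes as they then stand; what a row does not reach is not made up. A row lasts 1/12 s, in which the tool goes at most 41.7 mm and 7.16 degrees, less where a joint would pass 70% of its speed; a pose out of reach is approached as far as the arm can. A call is refused whole if a number of a shift passes 1 or a number of a turn 0.125, either way. A call with a gripper value outside its range is refused whole. The fingers move at their own pace and stop on an object; "force" is the grip in N (left out, the last holds). Time passes only in rows, so rows that do not move let the fingers close. It gives the time, the measured TCP pose, the force, the opening and the grip force at its end, in the units of the state.
- arm.get_state(): the state, without advancing time (a new reading comes with each control period).
- arm.capture(name): name is "side" or "top" or "wrist"; returns the picture (400x640x3 uint8, red, green, blue); there is no depth.
- arm.camera_params(name): a dict with "fx", "fy", "cx", "cy" (pixels), "k1" (the pictures are not rectified: a ray, as slopes to the right and down, at radius r is drawn at 1 + k1 r^2 times it, then the intrinsics apply), "xyz" and "attitude" of the camera in the world. Camera axes: x right, y down, z forward; pixel columns grow to the right and rows downward; lengths in m; the calibration is good to about 2 mm. A picture is of the moment at which its call begins: read the wrist's pose just before it. camera_params takes no time and is no camera call; for the wrist camera it gives the pose at the moment of the call.
- arm.sign_off(): hands the job in; it is judged then, once.
The state is a dict: "time_s": time; "joints": joint angles; "qvel": joint speeds; "joint_torque": joint torques, N m; "eef_pos": TCP position; "tool_rot": TCP orientation; "ft_force": force on the tool from outside, world axes, zero at the start; "moment": the same for the moment, N m; "gripper_width": finger opening in m; "gripper_force": force on a finger pad.
Only numpy, scipy, OpenCV 4.12 (cv2) and the standard library are available. Lean on these libraries where they do the work, as an engineer would, in place of code of your own. Each camera call takes 0.05 s, during which the arm holds its last target. There are 200 camera calls.

## Working session

There is one attempt and no reset: what is moved stays moved. The work goes in short steps, Python scripts to look and compute and a tool call to move; the robot and the scene stay as the last step left them, time stands still between calls to the robot, and variables do not carry over. Pictures are saved under pics/ and viewed, at most 10 in all, crops included, and the job is handed in when it is done.

Besides the shell and the picture viewer there is one more tool, called as a command line: name --pt "numbers of a row" for each row, then --argument value for the rest. apply_moves: Moves the arm, as the interface text tells. Its arguments: {"type":"object","properties":{"rows":{"type":"array","items":{"type":"array","items":{"type":"number"}}},"force":{"type":"number"}},"required":["rows"]}

```bash
mkdir -p pics
python3 - <<'E'
from rig import arm
import cv2,numpy as np
s=arm.get_state();print(s)
for n in("top","side"):
    print(n,arm.camera_params(n)); cv2.imwrite(f"pics/{n}0.png",arm.capture(n)[:,:,::-1])
E
```

```text
{'time_s': 0.0, 'joints': array([ 1.47358988e+00,  3.85544409e-01,  6.61542326e-03, -5.27594699e-04,
       -1.19397859e+00, -2.58633973e-01]), 'qvel': array([ 8.88156514e-04, -7.72852215e-04, -2.10999140e-03,  4.76971448e-05,
       -1.23505964e-04,  1.41242294e-03]), 'joint_torque': array([ 4.22539542e-04, -3.90664959e+01,  1.87408286e+01,  4.21984836e+00,
        1.10523339e-02, -1.85467957e-04]), 'eef_pos': array([0.2174834 , 0.5853008 , 0.22475861]), 'tool_rot': array([ 3.08983499e+00, -5.55929768e-01, -5.00044641e-04]), 'ft_force': array([-0.34379037,  0.21559252,  0.30613754]), 'moment': array([ 0.0804455 , -0.01377285,  0.034221  ]), 'gripper_force': 0.0, 'gripper_width': 0.08661407233668081}
top {'fx': 425.11243838097755, 'fy': 425.11243838097755, 'cx': 323.5241816522903, 'cy': 206.74004767963507, 'k1': -0.02228535029887647, 'xyz': array([0.44335171, 0.04323428, 0.98151367]), 'attitude': array([-2.16932226,  2.13186258, -0.17314761])}
side {'fx': 489.98301810902296, 'fy': 489.98301810902296, 'cx': 317.8539961170839, 'cy': 188.41976302780145, 'k1': 0.04097500020099597, 'xyz': array([ 0.25835903, -0.65390654,  0.78827665]), 'attitude': array([-2.24966585,  0.51127419, -0.23305725])}
```

View pics/top0.png

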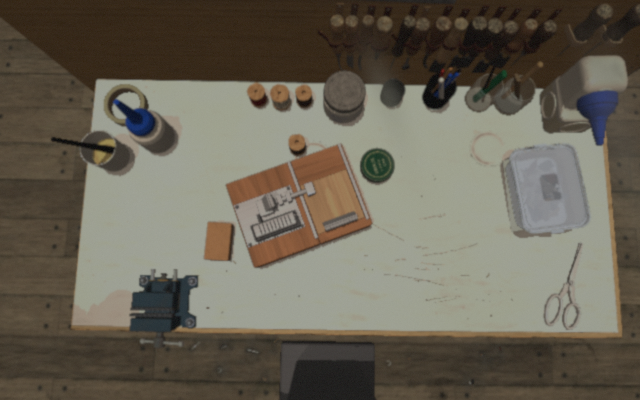

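View pics/side0.png

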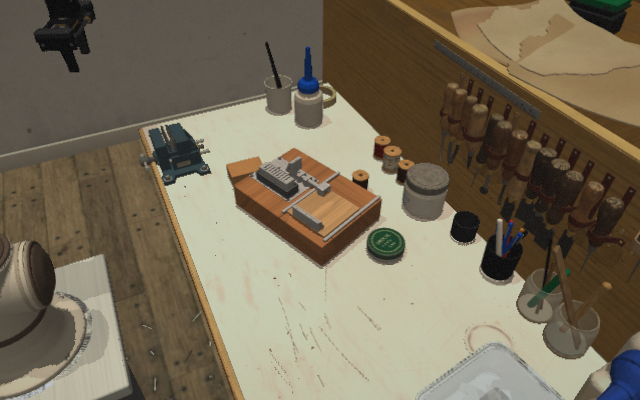

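The chest is about pixels (226–371, 145–266) in the top view, turned roughly 20°. The tin is at (377,165), the cork at (218,241) and the spool at (297,144). I'll enlarge both views to pick corners.

Run:
```python
import cv2,numpy as np
a=cv2.imread("pics/top0.png")[130:280,200:400]; b=cv2.imread("pics/side0.png")[140:270,225:425]
f=lambda i,w,h:cv2.resize(i,(w,h),interpolation=cv2.INTER_CUBIC)
cv2.imwrite("pics/a.png",f(a,800,600));cv2.imwrite("pics/b.png",f(b,800,520))
```

```text
(no output)
```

View pics/a.png

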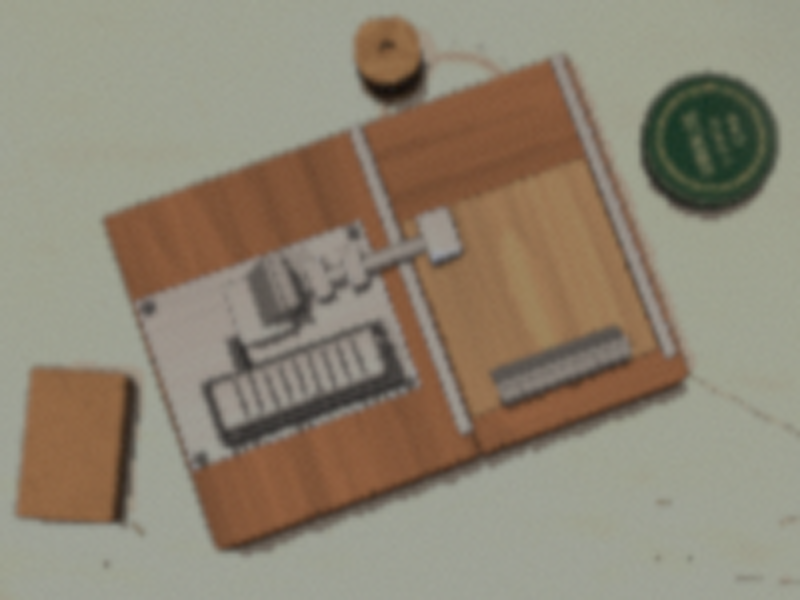

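View pics/b.png

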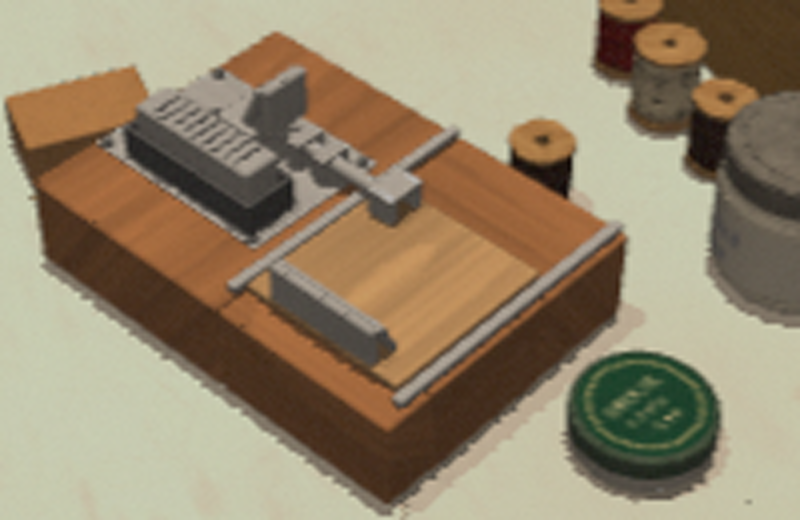

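The top crop gives top-face corners (104,218), (566,55), (689,375) and (222,546). The side crop gives (278,32), (625,237), (388,430) and (38,185). Next I'll fit the chest pose to these.

```bash
cat > h.py <<'E'
import numpy as np
from scipy.optimize import least_squares
from scipy.spatial.transform import Rotation as R
from rig import arm
def proj(n,P,cp=None):
    c=cp or arm.camera_params(n); p=(np.asarray(P)-c["xyz"])@R.from_rotvec(c["attitude"]).as_matrix()
    s=p[:,:2]/p[:,2:]; s=s*(1+c["k1"]*(s**2).sum(1,keepdims=True))
    return s*[c["fx"],c["fy"]]+[c["cx"],c["cy"]]
def world(q,P):  # q=x,y,yaw ; P mm chest
    P=np.asarray(P)/1e3; c,s=np.cos(q[2]),np.sin(q[2])
    return np.c_[q[0]+c*P[:,0]-s*P[:,1],q[1]+s*P[:,0]+c*P[:,1],P[:,2]]
def delta(q,target,yaw_tool):
    """target TCP in chest mm; tool y axis at world angle yaw_tool; returns turn rotvec, shift(units) in current tool axes"""
    s=arm.get_state(); R0=R.from_rotvec(s["tool_rot"]); 
    y=np.array([np.cos(yaw_tool),np.sin(yaw_tool),0]); z=np.array([0,0,-1.])
    R1=R.from_matrix(np.c_[np.cross(y,z),y,z])
    d=world(q,[target])[0]-s["eef_pos"]
    return (R0.inv()*R1).as_rotvec(), R0.inv().apply(d)/.03, R1.inv().apply(d)/.03
E
python3 - <<'E'
from h import *
C=[[98,140,60],[98,-135,60],[-98,-135,60],[-98,140,60]]
T=(np.array([[104,218],[566,55],[689,375],[222,546]])+.5)/4-.5+[200,130]
S=(np.array([[278,32],[625,237],[388,430],[38,185]])+.5)/4-.5+[225,140]
ft=lambda q:(proj("top",world(q,C))-T).ravel(); fs=lambda q:(proj("side",world(q,C))-S).ravel()
for f in(ft,fs,lambda q:np.r_[ft(q),fs(q)]):
    r=least_squares(f,[.45,.1,.3]);print(r.x,np.abs(r.fun).max())
q=r.x
np.save("q.npy",q)
for y in(q[2],q[2]+np.pi): print(delta(q,[-5,36,150],y))
print(np.array(proj("top",world(q,[[-30,65,99],[20,50,97],[-78,-68,80]]))-[200,130])*4)
print("wrist",arm.camera_params("wrist")["xyz"])
E
```

```text
[0.58782509 0.08442102 0.37117829] 1.5759812426812232
[0.58876761 0.08499574 0.36962728] 1.8336425061219757
[0.58822823 0.08456206 0.37062979] 2.023224817179141
(array([ 1.13321505e-03,  2.18794094e-03, -2.29737492e+00]), array([16.47797182, 10.54947293,  2.5183428 ]), array([-18.8356523 ,   5.30523551,   2.49592938]))
(array([ 0.00179024, -0.00092723,  0.84421657]), array([16.47797182, 10.54947293,  2.5183428 ]), array([18.8356523 , -5.30523551,  2.49592938]))
[[298.1096021  375.57962274]
 [293.93031163 277.5249186 ]
 [567.27319965 377.73102781]]
wrist [0.29286756 0.55817981 0.38490805]
```

apply_moves --pt "0 0 0.07 0 0 0 0.6" --pt "0 0 0.07 0 0 0 0.6" --pt "0 0 0.07 0 0 0 0.6" --pt "0 0 0.07 0 0 0 0.6" --pt "0 0 0.07 0 0 0 0.6" --pt "0 0 0.07 0 0 0 0.6" --pt "0 0 0.07 0 0 0 0.6" --pt "0 0 0.07 0 0 0 0.6" --pt "0 0 0.07 0 0 0 0.6" --pt "0 0 0.07 0 0 0 0.6" --pt "0 0 0.07 0 0 0 0.6" --pt "0 0 0.07 0 0 0 0.6" --force 20

```text
time_s: 1.1
eef_pos: [0.2176, 0.5855, 0.2252]
tool_rot: [2.592, -1.772, 0.001]
ft_force: [-0.6, 0.4, 0.3]
gripper_width: 0.0349
gripper_force: 0.0
```

apply_moves --pt "0 0 0 0.8 -0.22 0 0.6" --pt "0 0 0 0.8 -0.22 0 0.6" --pt "0 0 0 0.8 -0.22 0 0.6" --pt "0 0 0 0.8 -0.22 0 0.6" --pt "0 0 0 0.8 -0.22 0 0.6" --pt "0 0 0 0.8 -0.22 0 0.6" --pt "0 0 0 0.8 -0.22 0 0.6" --pt "0 0 0 0.8 -0.22 0 0.6" --pt "0 0 0 0.8 -0.22 0 0.6" --pt "0 0 0 0.8 -0.22 0 0.6" --pt "0 0 0 0.8 -0.22 0 0.6" --pt "0 0 0 0.8 -0.22 0 0.6"

```text
time_s: 2.1
eef_pos: [0.3972, 0.3456, 0.2255]
tool_rot: [2.596, -1.768, -0.0]
ft_force: [0.7, 0.1, 0.1]
gripper_width: 0.0349
gripper_force: 0.0
```

apply_moves --pt "0 0 0 0.8 -0.22 0 0.6" --pt "0 0 0 0.8 -0.22 0 0.6" --pt "0 0 0 0.8 -0.22 0 0.6" --pt "0 0 0 0.8 -0.22 0 0.6" --pt "0 0 0 0.8 -0.22 0 0.6" --pt "0 0 0 0.8 -0.22 0 0.6" --pt "0 0 0 0.8 -0.22 0 0.6" --pt "0 0 0 0.8 -0.22 0 0.6" --pt "0 0 0 0.8 -0.22 0 0.6" --pt "0 0 0 0.8 -0.22 0 0.6" --pt "0 0 0 0.8 -0.22 0 0.6" --pt "0 0 0 0 0 0 0.6" --pt "0 0 0 0 0 0 0.6"

```text
invalid input at $.rows: expected 1 to 12 rows
```

apply_moves --pt "0 0 0 0.8 -0.22 0 0.6" --pt "0 0 0 0.8 -0.22 0 0.6" --pt "0 0 0 0.8 -0.22 0 0.6" --pt "0 0 0 0.8 -0.22 0 0.6" --pt "0 0 0 0.8 -0.22 0 0.6" --pt "0 0 0 0.8 -0.22 0 0.6" --pt "0 0 0 0.8 -0.22 0 0.6" --pt "0 0 0 0.8 -0.22 0 0.6" --pt "0 0 0 0.8 -0.22 0 0.6" --pt "0 0 0 0.8 -0.22 0 0.6" --pt "0 0 0 0 0 0 0.6" --pt "0 0 0 0 0 0 0.6"

```text
time_s: 3.1
eef_pos: [0.5463, 0.1467, 0.2251]
tool_rot: [2.593, -1.771, -0.001]
ft_force: [-0.0, 1.4, -0.1]
gripper_width: 0.0351
gripper_force: 0.0
```

Run:
```python
from h import *
import cv2
q=np.load("q.npy")
c=arm.camera_params("wrist"); im=arm.capture("wrist")[:,:,::-1].copy(); np.save("c.npy",c,allow_pickle=True)
cv2.imwrite("pics/w_raw.png",im)
pts=[[98,140,60],[-98,140,60],[-43,20,99],[-43,110,99],[-17,20,99],[-17,110,99],[4,50,112],[36,50,112],[-78,-31,92],[-78,-105,92]]
p=proj("wrist",world(q,pts),c);print(p.round(1))
im=cv2.resize(im,(800,500))
for u in p: cv2.drawMarker(im,tuple(int(v) for v in (u+.5)*1.25),(0,0,255),0,10,1)
cv2.imwrite("pics/w1.png",im); print(delta(q,[-5,36,150],q[2]+np.pi))
```

```text
[[228.6 237.8]
 [385.9 238.1]
 [347.5 142.9]
 [345.1 227.5]
 [321.2 142.8]
 [321.  227.5]
 [299.7 175.3]
 [266.9 175.3]
 [384.3  89.3]
 [388.5   4.3]]
(array([0.00120967, 0.00017367, 0.00327022]), array([ 1.26526061, -0.38837305,  2.50787415]), array([ 1.26355314, -0.38947382,  2.50856421]))
```

View pics/w1.png

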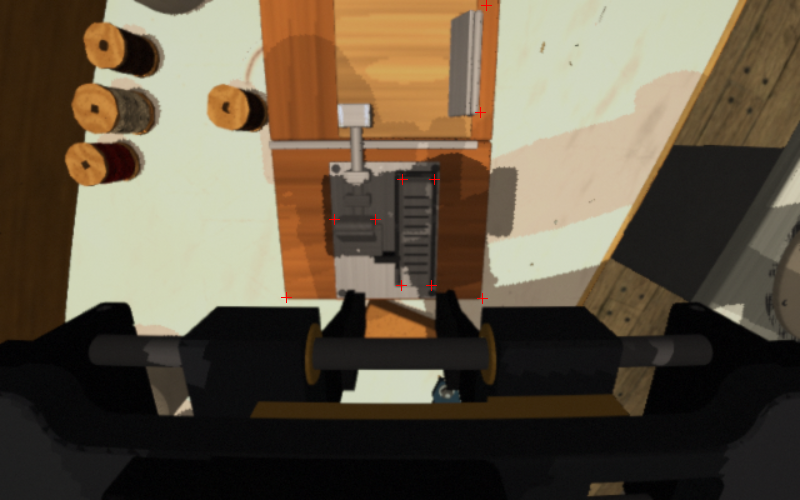

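The overlay matches the bar, tab, left end and rail to within about 2 mm. I'll go to chest (-5, 34) and come down just above the bar.

apply_moves --pt "0 0 0.003 0.45 -0.13 0 0.6" --pt "0 0 0 0.45 -0.13 0 0.6" --pt "0 0 0 0.43 -0.13 0 0.6" --pt "0 0 0 0 0 0 0.6" --pt "0 0 0 0 0 0.7 0.6" --pt "0 0 0 0 0 0.7 0.6" --pt "0 0 0 0 0 0.7 0.6" --pt "0 0 0 0 0 0.6 0.6" --pt "0 0 0 0 0 0.4 0.6" --pt "0 0 0 0 0 0.13 0.6" --pt "0 0 0 0 0 0 0.6" --pt "0 0 0 0 0 0 0.6"

```text
time_s: 4.15
eef_pos: [0.5719, 0.1153, 0.1296]
tool_rot: [-2.594, 1.771, -0.001]
ft_force: [0.9, 0.6, -0.1]
gripper_width: 0.0345
gripper_force: 0.0
```

Run:
```python
from h import *
import cv2
q=np.load("q.npy"); s=arm.get_state(); print(s["eef_pos"],s["ft_force"],delta(q,[-5,34,113],q[2]+np.pi))
im=arm.capture("side")[140:220,240:340,::-1]; cv2.imwrite("pics/s2.png",cv2.resize(im,(750,600),interpolation=cv2.INTER_CUBIC))
```

```text
[0.57192359 0.11534861 0.12957882] [ 0.94924435  0.56021504 -0.06439342] (array([-0.00091564, -0.00022295,  0.00221834]), array([0.0198628 , 0.03233087, 0.55260242]), array([0.02005712, 0.0317806 , 0.55262732]))
```

View pics/s2.png

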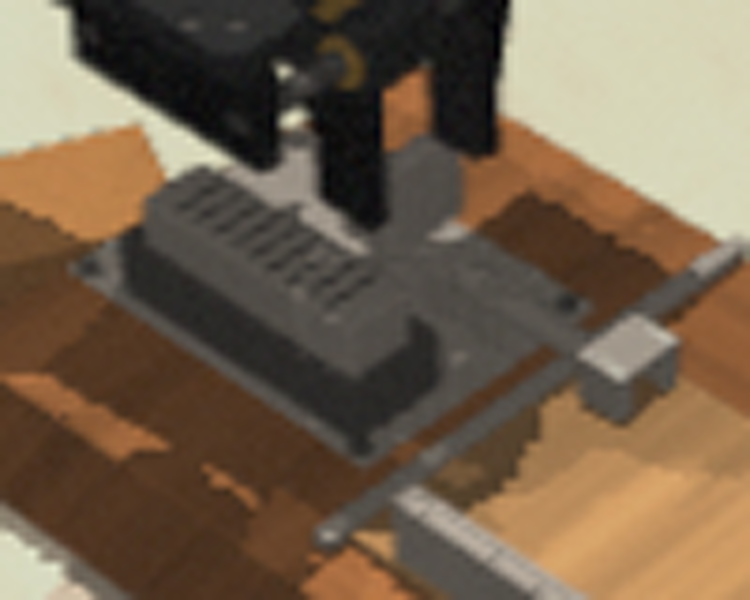

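Run:
```python
from h import *
q=np.load("q.npy"); print(arm.finger_overhang)
p=proj("side",world(q,[[-30,34,104],[20,34,104],[-30,65,99],[-30,20,99],[20,50,97],[20,50,112],[-5,34,104]]))
print(((p-[240,140]+.5)*7.5).round())
s=arm.get_state();print(R.from_rotvec(s["tool_rot"]).as_matrix().round(3))
```

```text
0.025
[[347. 280.]
 [469. 201.]
 [274. 246.]
 [382. 315.]
 [431. 196.]
 [430. 156.]
 [409. 240.]]
[[ 0.364 -0.931  0.002]
 [-0.931 -0.364  0.001]
 [ 0.    -0.002 -1.   ]]
```

Run:
```python
from h import *
c=arm.camera_params("wrist");s=arm.get_state();M=R.from_rotvec(s["tool_rot"]).as_matrix()
for d in(0,6,25):
  P=[s["eef_pos"]+M@np.array([x,y,d])/1e3 for x in(-9.5,9.5) for y in(-32.5,-17.5,17.5,32.5)]
  print(d,"wrist*1.25",(proj("wrist",P,c)*1.25).round().tolist()); print("  side crop",((proj("side",P)-[240,140]+.5)*7.5).round().tolist())
```

```text
0 wrist*1.25 [[337.0, 329.0], [367.0, 329.0], [436.0, 329.0], [466.0, 328.0], [335.0, 294.0], [366.0, 294.0], [438.0, 294.0], [468.0, 294.0]]
  side crop [[463.0, 103.0], [427.0, 126.0], [341.0, 181.0], [303.0, 205.0], [510.0, 130.0], [474.0, 154.0], [388.0, 210.0], [350.0, 234.0]]
6 wrist*1.25 [[339.0, 323.0], [368.0, 323.0], [435.0, 323.0], [464.0, 323.0], [337.0, 289.0], [367.0, 289.0], [436.0, 289.0], [466.0, 289.0]]
  side crop [[464.0, 119.0], [428.0, 142.0], [342.0, 197.0], [304.0, 221.0], [510.0, 146.0], [474.0, 170.0], [388.0, 226.0], [351.0, 251.0]]
25 wrist*1.25 [[345.0, 307.0], [371.0, 307.0], [432.0, 307.0], [459.0, 307.0], [343.0, 276.0], [370.0, 276.0], [433.0, 276.0], [460.0, 276.0]]
  side crop [[465.0, 170.0], [430.0, 193.0], [345.0, 248.0], [307.0, 272.0], [511.0, 197.0], [476.0, 221.0], [391.0, 277.0], [353.0, 302.0]]
```

Both views suggest the real fingertips may be nearer the TCP than stated, so I'll feel for the bar by force.

apply_moves --pt "0 0 0 0 0 0.1 0.6" --pt "0 0 0 0 0 0.1 0.6" --pt "0 0 0 0 0 0.1 0.6" --pt "0 0 0 0 0 0 0.6" --pt "0 0 0 0 0 0 0.6"

```text
time_s: 4.62
eef_pos: [0.5715, 0.1147, 0.1198]
tool_rot: [2.594, -1.772, -0.0]
ft_force: [0.0, -0.3, 0.5]
gripper_width: 0.0346
gripper_force: 0.0
```

apply_moves --pt "0 0 0 0 0 0.1 0.6" --pt "0 0 0 0 0 0.1 0.6" --pt "0 0 0 0 0 0.1 0.6" --pt "0 0 0 0 0 0.1 0.6" --pt "0 0 0 0 0 0 0.6" --pt "0 0 0 0 0 0 0.6"

```text
time_s: 5.12
eef_pos: [0.5715, 0.1148, 0.1076]
tool_rot: [2.593, -1.772, -0.0]
ft_force: [0.3, 0.1, -0.2]
gripper_width: 0.0347
gripper_force: 0.0
```

apply_moves --pt "0 0 0 0 0 0.07 0.6" --pt "0 0 0 0 0 0 0.6" --pt "0 0 0 0 0 0 0.6"

```text
time_s: 5.37
eef_pos: [0.5716, 0.1148, 0.1058]
tool_rot: [2.594, -1.772, -0.0]
ft_force: [-0.3, 0.3, 0.3]
gripper_width: 0.0348
gripper_force: 0.0
```

apply_moves --pt "0 0 0 0 0 0.07 0.6" --pt "0 0 0 0 0 0 0.6" --pt "0 0 0 0 0 0 0.6"

```text
time_s: 5.62
eef_pos: [0.5716, 0.1148, 0.1037]
tool_rot: [2.594, -1.772, -0.0]
ft_force: [0.1, -0.2, -1.1]
gripper_width: 0.0349
gripper_force: 0.0
```

Run:
```python
from h import *
import cv2
q=np.load("q.npy"); s=arm.get_state(); print(s["eef_pos"],s["ft_force"],delta(q,[-5,34,93],q[2]+np.pi))
im=arm.capture("side")[140:220,240:340,::-1]; cv2.imwrite("pics/s3.png",cv2.resize(im,(750,600),interpolation=cv2.INTER_CUBIC))
```

```text
[0.57155505 0.11479046 0.10366309] [ 0.05883336 -0.15237801 -1.1275729 ] (array([ 2.15276345e-04, -3.12391432e-05,  1.36532676e-03]), array([0.00713515, 0.01352476, 0.35543955]), array([0.00716476, 0.01359151, 0.35543641]))
```

View pics/s3.png

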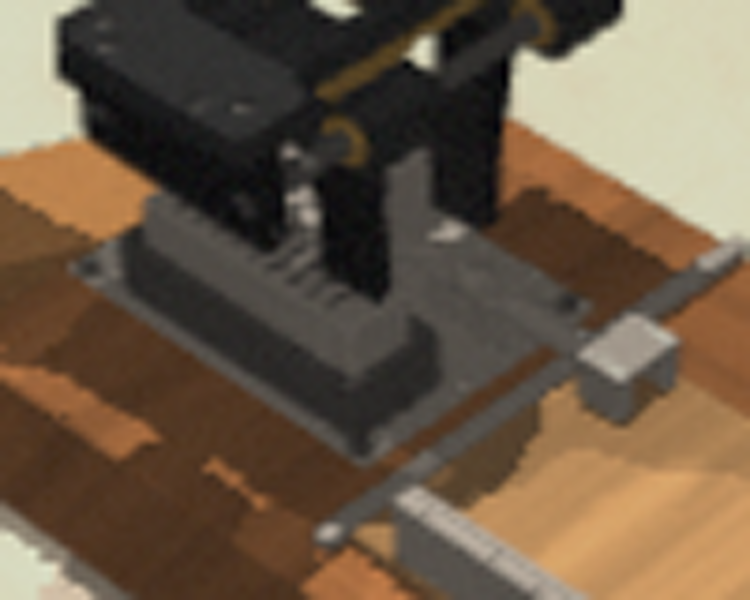

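apply_moves --pt "0 0 0 0 0 0.07 0.6" --pt "0 0 0 0 0 0 0.6" --pt "0 0 0 0 0 0 0.6"

```text
time_s: 5.92
eef_pos: [0.5719, 0.1149, 0.1022]
tool_rot: [-2.594, 1.772, -0.001]
ft_force: [-0.8, 0.6, 4.6]
gripper_width: 0.0347
gripper_force: 1.9
```

apply_moves --pt "0 0 0 0 0 0.07 0.6" --pt "0 0 0 0 0 0 0.6" --pt "0 0 0 0 0 0 0.6"

```text
time_s: 6.17
eef_pos: [0.5719, 0.1149, 0.0999]
tool_rot: [-2.594, 1.772, -0.001]
ft_force: [-1.1, 1.3, 4.3]
gripper_width: 0.0347
gripper_force: 2.3
```

apply_moves --pt "0 0 0 0 0 0.09 0.6" --pt "0 0 0 0 0 0.09 0.6" --pt "0 0 0 0 0 0.09 0.6" --pt "0 0 0 0 0 0 0.6" --pt "0 0 0 0 0 0 0.6" --pt "0 0 0 0 0 0 0.6"

```text
time_s: 6.67
eef_pos: [0.572, 0.115, 0.0922]
tool_rot: [-2.594, 1.772, -0.001]
ft_force: [-0.9, 1.3, 7.3]
gripper_width: 0.0349
gripper_force: 3.6
```

apply_moves --pt "0 0 0 0 0 0.03 0.6" --pt "0 0 0 -0.08 0 0 0.6" --pt "0 0 0 -0.08 0 0 0.6" --pt "0 0 0 -0.08 0 0 0.6" --pt "0 0 0 -0.08 0 0 0.6" --pt "0 0 0 -0.08 0 0 0.6" --pt "0 0 0 -0.08 0 0 0.6" --pt "0 0 0 0 0 0 0.6"

```text
time_s: 7.33
eef_pos: [0.568, 0.1269, 0.092]
tool_rot: [2.595, -1.771, 0.006]
ft_force: [3.3, -6.0, 6.8]
gripper_width: 0.0347
gripper_force: 4.4
```

apply_moves --pt "0 0 0 0 0 0.03 0.6" --pt "0 0 0 -0.1 0 0 0.6" --pt "0 0 0 -0.1 0 0 0.6" --pt "0 0 0 0 0 0 0.6"

```text
time_s: 7.67
eef_pos: [0.5658, 0.1324, 0.0912]
tool_rot: [2.595, -1.771, 0.006]
ft_force: [2.6, -7.5, 8.6]
gripper_width: 0.0348
gripper_force: 4.6
```

apply_moves --pt "0 0 0 -0.1 0 0 0.6" --pt "0 0 0 -0.1 0 0 0.6" --pt "0 0 0 -0.1 0 0 0.6" --pt "0 0 0 -0.1 0 0 0.6" --pt "0 0 0 -0.1 0 0 0.6" --pt "0 0 0 -0.1 0 0 0.6" --pt "0 0 0 -0.1 0 0 0.6" --pt "0 0 0 -0.1 0 0 0.6" --pt "0 0 0 0 0 0 0.6"

```text
time_s: 8.42
eef_pos: [0.5571, 0.1549, 0.0912]
tool_rot: [2.595, -1.77, 0.006]
ft_force: [1.7, -6.1, 8.1]
gripper_width: 0.0347
gripper_force: 4.5
```

apply_moves --pt "0 0 0 -0.08 0 0 0.6" --pt "0 0 0 -0.08 0 0 0.6" --pt "0 0 0 0 0 0 0.6"

```text
time_s: 8.67
eef_pos: [0.5554, 0.1592, 0.0912]
tool_rot: [2.595, -1.771, 0.006]
ft_force: [2.6, -5.5, 7.6]
gripper_width: 0.0349
gripper_force: 4.6
```

apply_moves --pt "0 0 0 -0.07 0 0 0.6" --pt "0 0 0 -0.07 0 0 0.6" --pt "0 0 0 0 0 0 0.6"

```text
time_s: 8.92
eef_pos: [0.5547, 0.1608, 0.0912]
tool_rot: [2.592, -1.771, 0.009]
ft_force: [7.2, -14.9, 6.8]
gripper_width: 0.0349
gripper_force: 10.3
```

The force jumped to about 16 N after 42 mm, so the bolt is at its stop. I'll lift off and check.

apply_moves --pt "0 0 0 0 0 -0.15 0.6" --pt "0 0 0 0 0 -0.2 0.6" --pt "0 0 0 0 0 -0.4 0.6" --pt "0 0 0 0 0 -0.7 0.6" --pt "0 0 0 0 0 -0.8 0.6" --pt "0 0 0 0 0 -0.8 0.6" --pt "0 0 0 0 0 0 0.6" --pt "0 0 0 0 0 0 0.6"

```text
time_s: 9.58
eef_pos: [0.5525, 0.1649, 0.1819]
tool_rot: [-2.592, 1.772, -0.001]
ft_force: [0.1, -1.2, -0.6]
gripper_width: 0.0348
gripper_force: 0.0
```

Run:
```python
from h import *
import cv2
q=np.load("q.npy"); s=arm.get_state(); print(s["eef_pos"],s["ft_force"])
print("hatch start",delta(q,[-102,-68,150],q[2]+np.pi))
c=arm.camera_params("wrist"); im=arm.capture("wrist")[:,:,::-1].copy()
p=proj("wrist",world(q,[[4,92,112],[36,92,112],[-17,20,99],[-43,20,99],[-17,110,99]]),c);print(p)
im=im[:240,200:440]; im=cv2.resize(im,(600,600))
for u in p: cv2.drawMarker(im,tuple(int(v) for v in (u-[200,0]+.5)*2.5),(0,0,255),0,10,1)
cv2.imwrite("pics/w4.png",im)
```

```text
[0.55253536 0.1648635  0.1818562 ] [ 0.14296052 -1.17930088 -0.59190167]
hatch start (array([-0.00224001,  0.00094965,  0.00095511]), array([5.19045083, 3.26785963, 1.04963134]), array([5.19256592, 3.26053625, 1.06187329]))
[[311.64459655 216.86731528]
 [274.35762732 216.7918282 ]
 [336.78574292 129.79175461]
 [368.08625866 129.90988125]
 [335.09484369 230.45978759]]
```

View pics/w4.png

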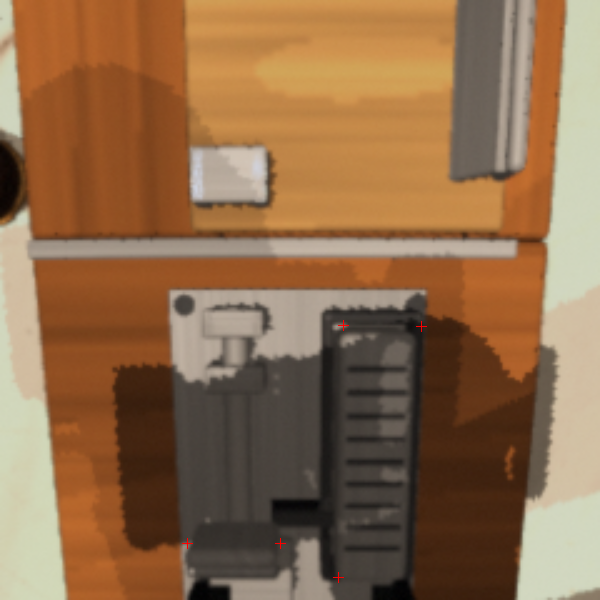

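The bolt tip is clear of the staple, and the tab at about (235,535) is where a full draw should put it. I'll check the catch height from the side.

Run:
```python
from h import *
import cv2
q=np.load("q.npy")
im=arm.capture("side")[140:220,240:340,::-1]; cv2.imwrite("pics/s5.png",im)
im=cv2.convertScaleAbs(cv2.resize(im,(750,600),interpolation=cv2.INTER_CUBIC),alpha=1.6)
for z,c in((99,(0,0,255)),(85,(255,0,0))):
  for u in proj("side",world(q,[[-43,20,z],[-17,20,z],[-43,110,z]])): cv2.drawMarker(im,tuple(int(v) for v in (u-[240,140]+.5)*7.5),c,0,14,2)
cv2.imwrite("pics/s5b.png",im)
```

```text
(no output)
```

View pics/s5b.png

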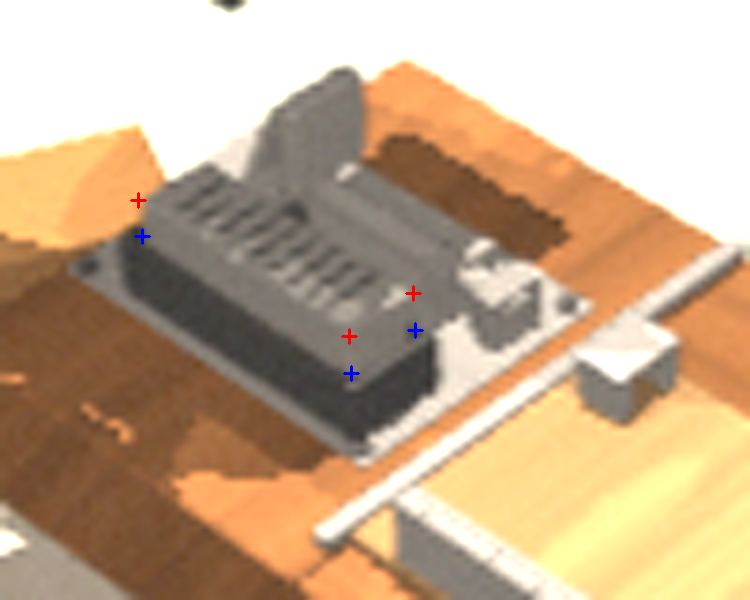

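The side view shows the catch up, with its side face visible above the bezel again, and the bolt clear of the staple. Next I'll close the gripper and move in front of the rail.

apply_moves --pt "0 0 0 0.65 0.41 0 1" --pt "0 0 0 0.65 0.41 0 1" --pt "0 0 0 0.65 0.41 0 1" --pt "0 0 0 0.65 0.41 0 1" --pt "0 0 0 0.65 0.41 0 1" --pt "0 0 0 0.65 0.41 0 1" --pt "0 0 0 0.65 0.41 0 1" --pt "0 0 0 0.65 0.41 0 1" --pt "0 0 0 0 0 0 1" --pt "0 0 0 0 0 0 1"

```text
time_s: 10.52
eef_pos: [0.5162, -0.0174, 0.1798]
tool_rot: [2.591, -1.774, -0.003]
ft_force: [0.8, 0.3, -0.6]
gripper_width: 0.0003
gripper_force: 0.0
```

apply_moves --pt "0 0 0 0 0 0.6 1" --pt "0 0 0 0 0 0.6 1" --pt "0 0 0 0 0 0.5 1" --pt "0 0 0 0 0 0.3 1" --pt "0 0 0 0 0 0 1" --pt "0 0 0 0 0 0 1"

```text
time_s: 11.02
eef_pos: [0.5173, -0.0161, 0.1207]
tool_rot: [2.594, -1.77, -0.001]
ft_force: [0.6, -0.3, 0.1]
gripper_width: 0.0003
gripper_force: 0.0
```

Run:
```python
from h import *
q=np.load("q.npy"); s=arm.get_state(); print(s["eef_pos"],s["ft_force"],s["gripper_width"],delta(q,[-102,-68,80],q[2]+np.pi))
```

```text
[ 0.51730792 -0.01607229  0.12069759] [ 0.59884487 -0.27126974  0.1041612 ] 0.0003105971256628036 (array([ 0.00133711, -0.00015198,  0.00242476]), array([-0.00394901, -0.02031653,  1.35655971]), array([-0.00378989, -0.01849325,  1.35658624]))
```

apply_moves --pt "0 0 0 0 0 0.25 1" --pt "0 0 0 0 0 0.25 1" --pt "0 0 0 0 0 0.25 1" --pt "0 0 0 0 0 0 1" --pt "0 0 0 0 0 0 1"

```text
time_s: 11.43
eef_pos: [0.5169, -0.0167, 0.0982]
tool_rot: [2.593, -1.772, -0.001]
ft_force: [-0.1, -0.6, -0.4]
gripper_width: 0.0005
gripper_force: 0.0
```

apply_moves --pt "0 0 0 0 0 0.2 1" --pt "0 0 0 0 0 0.2 1" --pt "0 0 0 0 0 0.2 1" --pt "0 0 0 0 0 0 1" --pt "0 0 0 0 0 0 1"

```text
time_s: 11.85
eef_pos: [0.5169, -0.0166, 0.0801]
tool_rot: [2.593, -1.772, -0.001]
ft_force: [0.1, 0.7, 0.3]
gripper_width: 0.0003
gripper_force: 0.0
```

apply_moves --pt "0 0 0 0 -0.1 0 1" --pt "0 0 0 0 -0.1 0 1" --pt "0 0 0 0 -0.1 0 1" --pt "0 0 0 0 -0.1 0 1" --pt "0 0 0 0 -0.1 0 1" --pt "0 0 0 0 0 0 1"

```text
time_s: 12.35
eef_pos: [0.5321, -0.0108, 0.0808]
tool_rot: [-2.594, 1.772, -0.001]
ft_force: [-0.6, 1.0, -0.5]
gripper_width: 0.0003
gripper_force: 0.0
```

apply_moves --pt "0 0 0 0 -0.1 0 1" --pt "0 0 0 0 -0.1 0 1" --pt "0 0 0 0 -0.1 0 1" --pt "0 0 0 0 0 0 1"

```text
time_s: 12.68
eef_pos: [0.5396, -0.0077, 0.0805]
tool_rot: [2.594, -1.772, -0.001]
ft_force: [-2.3, -1.4, 1.4]
gripper_width: 0.0007
gripper_force: 0.9
```

apply_moves --pt "0 0 0 0 -0.1 0 1" --pt "0 0 0 0 -0.1 0 1" --pt "0 0 0 0 -0.1 0 1" --pt "0 0 0 0 0 0 1"

```text
time_s: 13.02
eef_pos: [0.5486, -0.0042, 0.0805]
tool_rot: [-2.594, 1.772, -0.0]
ft_force: [-1.8, 0.3, -0.5]
gripper_width: 0.0006
gripper_force: 0.7
```

apply_moves --pt "0 0 0 0 -0.12 0 1" --pt "0 0 0 0 -0.12 0 1" --pt "0 0 0 0 -0.12 0 1" --pt "0 0 0 0 -0.12 0 1" --pt "0 0 0 0 -0.12 0 1" --pt "0 0 0 0 -0.12 0 1" --pt "0 0 0 0 -0.12 0 1" --pt "0 0 0 0 -0.12 0 1" --pt "0 0 0 0 0 0 1"

```text
time_s: 13.77
eef_pos: [0.5758, 0.0064, 0.0805]
tool_rot: [-2.593, 1.772, -0.001]
ft_force: [-1.4, 0.1, -0.6]
gripper_width: 0.001
gripper_force: 0.6
```

apply_moves --pt "0 0 0 0 -0.08 0 1" --pt "0 0 0 0 -0.08 0 1" --pt "0 0 0 0 -0.08 0 1" --pt "0 0 0 0 0 0 1"

```text
time_s: 14.1
eef_pos: [0.582, 0.0088, 0.0806]
tool_rot: [-2.594, 1.772, -0.001]
ft_force: [-2.5, -0.4, -0.6]
gripper_width: 0.0005
gripper_force: 0.8
```

apply_moves --pt "0 0 0 0 -0.07 0 1" --pt "0 0 0 0 -0.07 0 1" --pt "0 0 0 0 0 0 1"

```text
time_s: 14.35
eef_pos: [0.5859, 0.0103, 0.0806]
tool_rot: [-2.594, 1.772, -0.001]
ft_force: [-0.7, 0.3, -1.2]
gripper_width: 0.0003
gripper_force: 0.9
```

apply_moves --pt "0 0 0 0 -0.07 0 1" --pt "0 0 0 0 -0.07 0 1" --pt "0 0 0 0 0 0 1"

```text
time_s: 14.6
eef_pos: [0.5884, 0.0112, 0.0806]
tool_rot: [2.592, -1.771, -0.003]
ft_force: [-5.5, -0.3, 0.9]
gripper_width: 0.0003
gripper_force: 2.4
```

apply_moves --pt "0 0 0 0 -0.07 0 1" --pt "0 0 0 0 0 0 1"

```text
time_s: 14.77
eef_pos: [0.5885, 0.0112, 0.0806]
tool_rot: [2.589, -1.77, -0.007]
ft_force: [-9.0, -3.1, 4.9]
gripper_width: 0.0006
gripper_force: 4.4
```

apply_moves --pt "0 0 0 0 -0.07 0 1" --pt "0 0 0 0 0 0 1"

```text
time_s: 14.93
eef_pos: [0.5885, 0.0112, 0.0806]
tool_rot: [2.585, -1.768, -0.012]
ft_force: [-12.7, -3.4, 8.2]
gripper_width: 0.0006
gripper_force: 6.4
```

The position has stalled and force is rising, so the hatch is at its stop. I'll back off, lift and verify.

apply_moves --pt "0 0 0 0 0.2 0 1" --pt "0 0 0 0 0.3 0 1" --pt "0 0 0 0 0.1 0 1" --pt "0 0 0 0 0 -0.6 1" --pt "0 0 0 0 0 -0.8 1" --pt "0 0 0 0 0 -0.9 1" --pt "0 0 0 0 0.7 -0.9 1" --pt "0 0 0 0 0.9 -0.7 1" --pt "0 0 0 0 0.9 0 1" --pt "0 0 0 0 0.9 0 1" --pt "0 0 0 0 0.9 0 1" --pt "0 0 0 0 0 0 1"

```text
time_s: 15.93
eef_pos: [0.4526, -0.0413, 0.1982]
tool_rot: [-2.592, 1.773, 0.0]
ft_force: [0.1, -0.3, -0.7]
gripper_width: 0.0003
gripper_force: 0.0
```

Run:
```python
from h import *
import cv2
q=np.load("q.npy"); print(arm.get_state()["eef_pos"],arm.get_state()["ft_force"])
S=cv2.convertScaleAbs(arm.capture("side")[140:270,225:425,::-1],alpha=1.4);T=arm.capture("top")[130:280,200:400,::-1]
def dr(im,n,o):
  im=cv2.resize(im,None,fx=3,fy=3,interpolation=cv2.INTER_CUBIC)
  for u in proj(n,world(q,[[-18,-31,92],[-18,-105,92],[20,92,97]])): cv2.drawMarker(im,tuple(int(v) for v in (u-o+.5)*3),(0,0,255),0,10,1)
  return im
a=dr(S,"side",[225,140])[:,:600];b=dr(T,"top",[200,130])
h=np.vstack([a,b]); h=cv2.resize(np.hstack([a,b[:390]]),(800,260)) if 0 else h
cv2.imwrite("pics/f.png",cv2.resize(h,None,fx=.71,fy=.71))
```

```text
[ 0.45261059 -0.04134192  0.1982492 ] [ 0.12276124 -0.30971408 -0.66642147]
```

View pics/f.png

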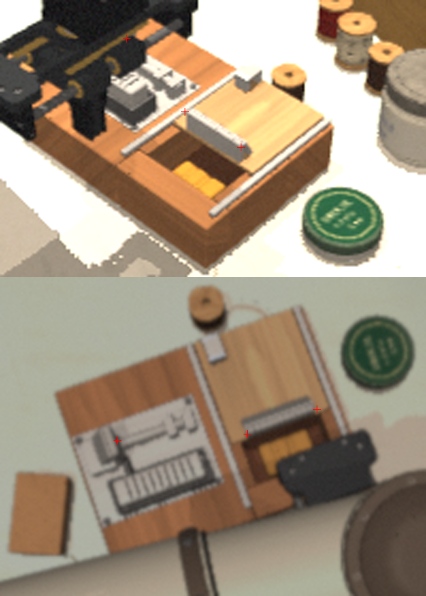

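The hatch rail sits on the markers for 60 mm of travel, the bolt is drawn, the catch is up and the loose things haven't moved. I'll hand it in.

```bash
python3 -c "
from rig import arm
print(arm.sign_off())"
```

```text
the job is handed in; nothing more can be done
None
```

The chest is unlocked and the hatch is fully open: the bolt is drawn to its stop and locked there by the sprung-up catch, and the loose things look undisturbed; I handed it in at about 16 s with the arm clear, and no verdict came back.

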